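Pull the battery cassette from a contest robot

ROBOT

A 6-joint arm with a two-finger parallel gripper is mounted at the origin on the work surface. World frame = base frame: x ahead of the robot, y to its left, z up, the work surface at z = 0. Lengths are in m, angles in rad, forces in N, time in s.
With the tool pointing down it reaches from about 0.3 to 0.875 m from the base axis. Payload 6.4 kg.
Tool frame: the origin (TCP) lies at the very end of the fingers, on their centre line; the grasp point (between the pads) lies 19 mm behind it; z points along the fingers, y is the line along which they close (so a half turn about z gives the same grasp; the last joint's range is limited). The gripper opens to 85 mm and grips with 20 to 120 N. Pads are 22 mm wide; open, the fingers measure 114 mm over their backs; the gripper's body (76 mm by 85 mm) begins 54 mm behind the grasp point. The pads swing forward as they close: fully open they stand 13 mm farther back than shut.
Start: joints at [-1.536, 0.181, 1.607, -0, 1.354, -0.206], TCP at [0.137, -0.558, 0.231] pointing down, gripper open.
Joint ranges: [-2.99, 2.99], [-0.89, 2.07], [0.3, 2.58], [-1.14, 4.28], [0, 2.63], [-3.12, 3.12]. Speed limits (rad/s): [2.57, 2.57, 3.01, 3.14, 3.14, 3.14].

INTERFACE

Orientations are given as a unit quaternion [w, x, y, z].
In Python, from bench import ctrl, cams, probe_bus, ticket gives the robot as it stands (ctrl), with the cameras (cams), the readings (probe_bus) and the job (ticket).
- The arm moves only by the tool run_rows, called after "Call:" as name(argument=value, ...) on one line, values as JSON. Schema: {"type":"object","properties":{"ticks":{"type":"array","items":{"type":"array","items":{"type":"number"},"minItems":7,"maxItems":7},"minItems":1,"maxItems":10},"only":{"type":"string"},"quiet":{"type":"boolean"},"lines":{"type":"string"}},"required":["ticks"],"additionalProperties":false}. ticks is a list of rows, 1 to 10 of them, each of 7 numbers: dx, dy, dz in m, then a rotation vector rx, ry, rz in rad, then the opening from 0.0 (shut) to 1.0 (fully open); each row is the pose to reach, as a shift and turn from the pose commanded when the call began, along the tool's axes at that moment; what a row does not reach only later rows make up. A row lasts 1/8 s, in which the tool goes at most 0.0625 m and 0.188 rad, less where a joint would pass 70% of its speed; a pose out of reach is approached as far as the arm can. The fingers move at their own pace and stop on an object; the grip force is fixed at half the most. Time passes only in rows, so rows that do not move let the fingers close. The tool returns the time, the measured TCP pose, the force, the opening and the grip force at its end. only (a regular expression) keeps the lines of the reply that match it, lines (a string "A,B") keeps lines A to B, and quiet returns only ok. Input that does not fit is refused with a message, and nothing moves.
- probe_bus.get_obs(): the state, without advancing time (a new reading comes with each control period).
- cams.camera(name): name is "side" or "top"; returns the picture (480x640x3 uint8, blue, green, red); there is no depth.
- cams.camera_params(name): a dict with "fovy" (degrees; the focal length in pixels is half the picture's height over the tangent of half this angle, whatever the lens; pixels are square), "cx", "cy" (the principal point, pixels), "dist" ([k1, k2, p1, p2, k3] as OpenCV has them; the pictures are not rectified), "view" (4x4, takes a point from world to camera coordinates). Camera axes: x right, y up, looking along -z (the intrinsics and any distortion apply to the point x, -y, -z); pixel columns grow to the right and rows downward; lengths in m; the calibration is good to about 2 mm. A picture is of the moment at which its call begins. camera_params takes no time and is no camera call.
- ticket.hand_in(): hands the job in; it is judged then, once.
The state is a dict: "time_s": time; "q": joint angles; "dq": joint speeds; "joint_efforts": joint torques, N m; "eef_pos": TCP position; "eef_rot": TCP orientation; "wrist_force": force on the tool from outside, world axes, zero at the start; "torque": the same for the moment, N m; "opening": opening from 0.0 (shut) to 1.0 (fully open); "grasp_force": force on a finger pad.
Only numpy, scipy, OpenCV 4.12 (cv2) and the standard library are available. Lean on these libraries where they do the work, as an engineer would, in place of code of your own. Each camera call takes 0.05 s, during which the arm holds its last target. There are 200 camera calls.

TASK

The humanoid robot lying on the bench needs its battery out. First lift the flat retaining blade off its two posts and slide it, on edge, fully home into the slot of the plywood rack, and let go of it; then pinch the battery cassette's two opposed side catches together, draw the cassette straight up out of the bay and finish while still holding it up level in the gripper with the catches pinched, its underside at least 5 cm above the robot's back. Do not disturb the screwdriver, the servo or the jar.

Things in the scene. Friction and masses are not known exactly. Their poses are not given: they have to be found in the camera images.
- torso: Fixed: dark humanoid robot lying face down on a foam cradle, head to +x, thighs to -x, arms along its sides. Origin: centre of the cradle's underside, on the bench; z up. Back plate 150 (x) x 120 mm (y), top 70 mm above the origin; cradle with arms 170 x 168 mm; thighs and head reach x = -185 and +131 mm. Only posts, blade and cassette are higher than 70 mm
- bay (a point): Centre of the bay mouth in the torso's back, 70 mm above the bench, axes as the torso. Mouth 89 mm (x) x 47 mm (y), bay floor 50 mm lower. The catches hook under the mouth's two long (y) sides. Two dark steel posts at x = -59 and +59 mm, 14 (x) x 24 mm (y), rise 65 mm above this point; each has a notch 7 mm wide (y), 18 mm deep, open upwards, where the blade rests
- cassette: Grey battery cassette, 0.2 to 0.4 kg, upright in the bay: 84 (x) x 43 (y) x 94 mm high, upper part 33 mm wide in y. Origin: centre of its underside, on the bay floor at the start (20 mm above the bench, top at 114 mm), axes as the torso. Until both catches are in by 5 mm or more it rises only 1.5 mm. Play in the bay 2 mm each way
- pads (a point): Point in the cassette midway between the thumb pads of its two black side catches (+y and -y sides), 75 mm above the cassette's origin, 95 mm above the bench at the start. Pads 30 mm wide (x) and 30 mm high, centred at this height; outer faces 60 mm apart (y) at rest, 46 mm pressed home. The blade and its grip are in the way until removed
- catch_a (a joint): the catch on the cassette's +y side: travel inwards in m, 0 at rest (hooked), 0.007 fully pressed; spring, 3 N at the start of the travel to 6.5 N at its end; springs back when let go
- catch_b (a joint): the catch on the cassette's -y side: the same, 0 at rest (hooked) to 0.007 pressed inwards
- blade: Flat aluminium retaining blade, 0.1 kg, on edge in the posts' notches, across the top of the cassette: 140 mm long (x), 5 mm thick (y), 36 mm high. On the middle of its top edge a black grip 50 (x) x 14 (y) x 22 mm, 34 to 56 mm above the lower edge. Origin: middle of the lower edge, 117 mm above the bench at the start; z up. Balances at its middle, under the grip
- rack: Fixed plywood rack, 168 (x) x 50 (y) x 30 mm high, with one slot along its x in the middle, open at the top. Origin: centre of its underside, on the bench. Slot 156 mm long, 8.5 mm wide, bevelled to 18.5 mm wide at the top. The slot's floor is 8 mm above the origin: a blade fully home has its lower edge (origin) there
- driver: bystander: screwdriver, 160 mm long, lying on the bench at the right, beyond the jar; leave alone
- servo: bystander: black servo motor, 41 x 34 x 42 mm, on the bench at the left; leave alone
- jar: bystander: white jar, 56 mm across and 65 mm high, on the bench at the right; leave alone

How it is judged:
On the way, in this order (a step that is already met when the one before it is completed fails the run):
1. the blade stands on edge fully home in the rack's slot, let go (z of blade in the frame of rack between 0.004 and 0.0125 m and y of blade in the frame of rack between -0.006 and 0.006 m and x of blade in the frame of rack between -0.013 and 0.013 m and angle between the x axis of blade and the x axis of rack, either way round below 0.12 rad and angle between blade's own z axis and vertical below 0.3 rad and contact force between the fingers and blade below 0.05 N), for 0.2 s.
2. both catches are pinched in by the fingers while the cassette still sits in the bay (value of joint each of catch_a, catch_b above 0.0045 m and z of cassette in the frame of torso below 0.026 m and contact force between the fingers and cassette above 2 N), for 0.1 s.
At the end, for the whole second after the job is handed in: Cassette still in the gripper, both catches in by 4.5 mm or more, level within 15 degrees, underside 48 mm or more above the robot's back, touching only the fingers; blade on edge in the rack's slot, lower edge within 4.5 mm of the slot's floor, tilted under 17 degrees (z of cassette in the frame of torso above 0.118 m and value of joint each of catch_a, catch_b above 0.0045 m and angle between cassette's own z axis and vertical below 0.26 rad and linear speed of cassette below 0.03 m/s and contact force between the fingers and cassette above 2 N and contact force between cassette and torso below 0.05 N and contact force between cassette and rack below 0.05 N and contact force between cassette and blade below 0.05 N and z of blade in the frame of rack between 0.004 and 0.0125 m and y of blade in the frame of rack between -0.006 and 0.006 m and x of blade in the frame of rack between -0.013 and 0.013 m and angle between the x axis of blade and the x axis of rack, either way round below 0.12 rad and angle between blade's own z axis and vertical below 0.3 rad); the arm keeps its last pose, push and grip.
It fails at once if a bystander is moved by more than 25 mm (distance of any of driver, servo, jar from where it was at the start of the episode above 0.025 m).
It also fails if it takes over 58 s, if anything falls off the work surface, if the arm or the gripper's body presses on something with over 40 N, if the wrist force passes 120 N, or if a joint passes its speed limit or range.

## Working session

There is one attempt and no reset: what is moved stays moved. The work goes in short steps, Python scripts to look and compute and a tool call to move; the robot and the scene stay as the last step left them, time stands still between calls to the robot, and variables do not carry over. Pictures are saved under pics/ and viewed, at most 10 in all, crops included, and the job is handed in when it is done.

```bash
ls; mkdir -p pics; python3 - <<'E'
from bench import ctrl, cams, probe_bus, ticket
import cv2
o=probe_bus.get_obs();print(o)
for n in("top","side"):
    cv2.imwrite(f"pics/{n}0.png",cams.camera(n));p=cams.camera_params(n);print(n,p)
E
```

```text
bench.py
pics
{'time_s': 0.0, 'q': array([-1.53630495e+00,  1.81567110e-01,  1.60800969e+00, -8.23795985e-06,
        1.35381668e+00, -2.06300717e-01]), 'dq': array([-0.00121372,  0.00149835, -0.00037312, -0.00114169, -0.00251829,
       -0.00077252]), 'joint_efforts': array([-3.49793218e-04, -4.44868934e+01, -3.51338124e+01, -3.70267790e-04,
        9.11302603e-03, -2.35544763e-05]), 'eef_pos': array([ 0.13711564, -0.55783433,  0.23036869]), 'eef_rot': array([-8.97438314e-04,  9.92760637e-01,  1.20106231e-01,  7.32478638e-05]), 'wrist_force': array([-0.03930876,  0.12400837, -0.194206  ]), 'torque': array([ 0.05593805, -0.00611581, -0.03668996]), 'grasp_force': 0.0, 'opening': 0.9996929427949323}
top {'fovy': 48.136876996716374, 'cx': 323.4756857027942, 'cy': 232.66210952340302, 'dist': array([-0.08975928,  0.        ,  0.        ,  0.        ,  0.        ]), 'view': array([[ 1.33961035e-02, -9.99910254e-01,  1.70271901e-04,
        -1.19729742e-02],
       [ 9.90372426e-01,  1.32917860e-02,  1.37788919e-01,
        -5.27230704e-01],
       [-1.37778816e-01, -1.67720203e-03,  9.90461602e-01,
        -1.11612350e+00],
       [ 0.00000000e+00,  0.00000000e+00,  0.00000000e+00,
         1.00000000e+00]])}
side {'fovy': 51.38811172165864, 'cx': 315.12797668399367, 'cy': 242.659102665049, 'dist': array([-0.08336,  0.     ,  0.     ,  0.     ,  0.     ]), 'view': array([[-0.76612956, -0.64261313, -0.00968874,  0.38357211],
       [ 0.37407248, -0.4581301 ,  0.80634148, -0.27988313],
       [-0.52260433,  0.61413775,  0.5913709 , -1.01465651],
       [ 0.        ,  0.        ,  0.        ,  1.        ]])}
```

View pics/top0.png

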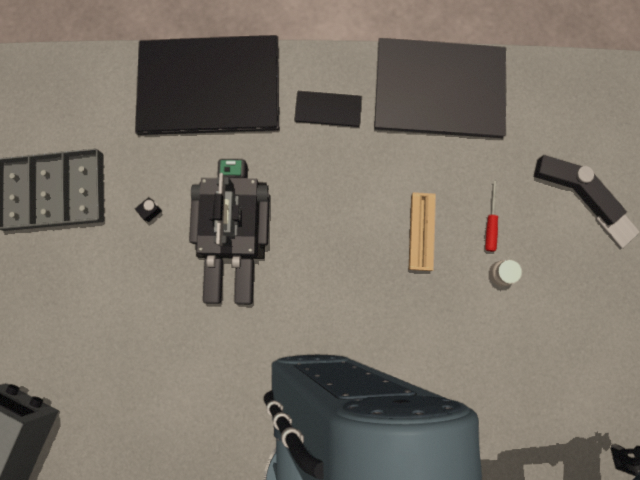

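View pics/side0.png

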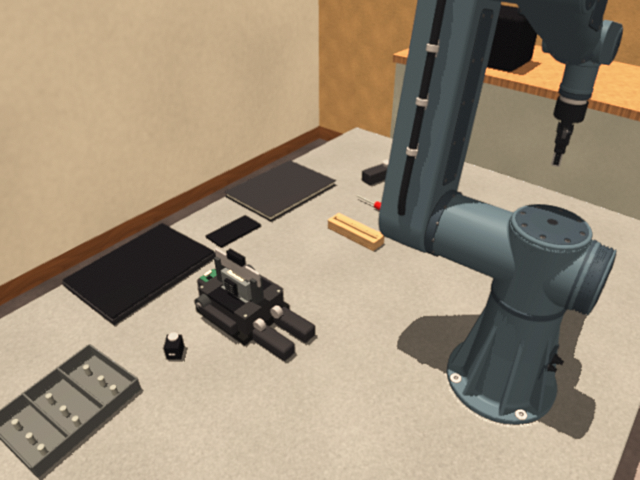

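The top view shows the torso at about (229,217), the rack at (422,232) and the jar at (508,272). The side view shows the torso at (243,295) and the rack at (355,231). I'll enlarge both.

```bash
cat > h.py <<'E'
import numpy as np, cv2
from bench import ctrl, cams, probe_bus, ticket
def K(n):
    p=cams.camera_params(n);f=240/np.tan(np.radians(p["fovy"])/2)
    return np.array([[f,0,p["cx"]],[0,f,p["cy"]],[0,0,1]]),p["dist"],p["view"]
def ray(n,px):
    k,d,V=K(n);u=cv2.undistortPoints(np.array([[px]],float),k,d)[0,0]
    R=V[:3,:3];return -R.T@V[:3,3], R.T@np.array([u[0],-u[1],-1])
def onz(n,px,z):
    c,d=ray(n,px);return c+d*(z-c[2])/d[2]
def two(a,b):
    c1,d1=ray("top",a);c2,d2=ray("side",b)
    s=np.linalg.lstsq(np.c_[d1,-d2],c2-c1,rcond=None)[0]
    p,q=c1+s[0]*d1,c2+s[1]*d2;return (p+q)/2,np.linalg.norm(p-q)
def proj(n,P):
    k,d,V=K(n);c=V[:3,:3]@np.asarray(P,float)+V[:3,3]
    return cv2.projectPoints(np.array([[c[0],-c[1],-c[2]]]),np.zeros(3),np.zeros(3),k,d)[0][0,0]
E
python3 - <<'E'
import cv2
t=cv2.imread("pics/top0.png");s=cv2.imread("pics/side0.png")
r=lambda a,k:cv2.convertScaleAbs(cv2.resize(a,None,fx=k,fy=k,interpolation=cv2.INTER_CUBIC),alpha=1.6)
# top torso x180-280,y150-250 k6 ; 
cv2.imwrite("pics/tt.png",r(t[150:270,180:280],5)); cv2.imwrite("pics/st.png",r(s[240:350,185:325],5))
from h import *
# rack mask
for n,im in(("top",t),("side",s)):
    h=cv2.cvtColor(im,cv2.COLOR_BGR2HSV);m=cv2.inRange(h,(10,90,120),(25,255,255))
    for c in cv2.findContours(m,0,2)[0]:
        if cv2.contourArea(c)>300: print(n,cv2.minAreaRect(c),cv2.boxPoints(cv2.minAreaRect(c)).round(1).tolist())
E
```

```text
top ((422.0192565917969, 231.36419677734375), (23.504362106323242, 76.93437957763672), 1.7357045412063599) [[409.1000061035156, 269.5], [411.3999938964844, 192.60000610351562], [434.8999938964844, 193.3000030517578], [432.6000061035156, 270.20001220703125]]
side ((355.70001220703125, 230.6000213623047), (59.92662048339844, 20.124610900878906), 26.56505012512207) [[324.3999938964844, 226.1999969482422], [333.3999938964844, 208.1999969482422], [387.0, 235.0], [378.0, 253.0]]
side ((526.4706420898438, 62.61764144897461), (76.8837890625, 59.17869186401367), 14.03624439239502) [[482.0, 82.0], [496.3999938964844, 24.600000381469727], [570.9000244140625, 43.20000076293945], [556.5999755859375, 100.5999984741211]]
side ((613.4999389648438, 60.49999237060547), (120.99998474121094, 50.99999237060547), 90.0) [[588.0, 0.0], [639.0, 0.0], [639.0, 121.0], [588.0, 121.0]]
side ((236.2846221923828, 173.5131378173828), (149.41566467285156, 500.75970458984375), 48.14286804199219) [[-0.10000000149011612, 284.8999938964844], [372.8999938964844, -49.20000076293945], [472.6000061035156, 62.099998474121094], [99.5999984741211, 396.20001220703125]]
```

View pics/tt.png

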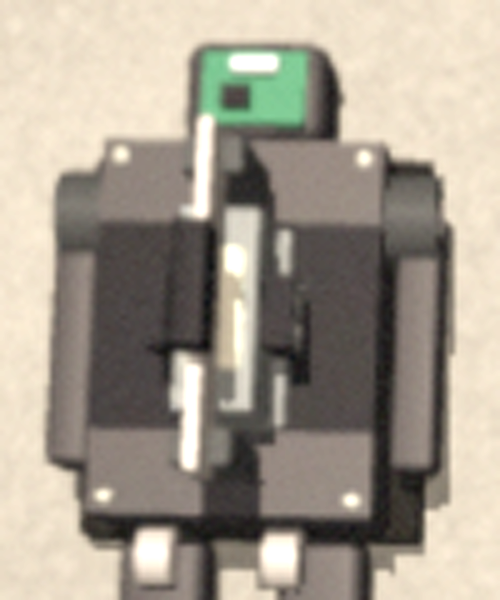

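View pics/st.png

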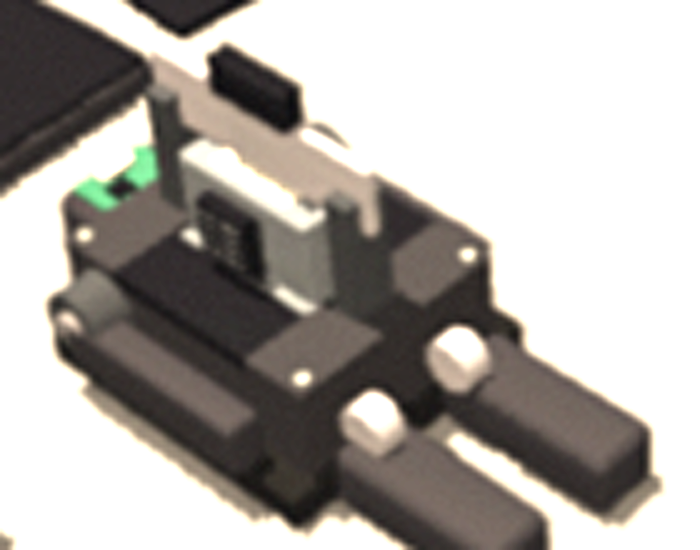

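Top crop: the screws are at (121,153), (364,158), (103,494) and (351,500), the blade runs (205,118) to (190,468), and the grip is at about (188,285). Side crop: the matching screws are at (84,234), (302,377) and (468,254), and the blade's top corners are at about (150,58) and (378,180).

```bash
python3 - <<'E'
from h import *
np.set_printoptions(precision=4,suppress=True)
T=lambda x,y:((x+.5)/5-.5+180,(y+.5)/5-.5+150)
S=lambda x,y:((x+.5)/5-.5+185,(y+.5)/5-.5+240)
scr={k:two(T(*a),S(*b)) for k,a,b in[("h+",(121,153),(84,234)),("t+",(103,494),(302,377)),("t-",(351,500),(468,254)),
 ("bladeH",(205,117),(151,57)),("bladeT",(190,468),(377,181)),("gripT",(188,349),(299,96)),("gripH",(191,219),(217,50))]}
for k,v in scr.items():print(k,*v)
P=[onz("top",T(*p),.071) for p in[(121,153),(364,158),(103,494),(351,500)]]
c=sum(P)/4;e=(P[0]-P[2]+P[1]-P[3]);print("back",c,np.degrees(np.arctan2(e[1],e[0])),*P)
# rack: use top contour; slot dark line
t=cv2.imread("pics/top0.png");s=cv2.imread("pics/side0.png")
box=[(409.1,269.5),(411.4,192.6),(434.9,193.3),(432.6,270.2)]
B=[onz("top",p,.03) for p in box];e=B[1]-B[0]+B[2]-B[3];print("rack",sum(B)/4,np.degrees(np.arctan2(e[1],e[0])),np.linalg.norm(e)/2,np.linalg.norm(B[0]-B[3]))
r=lambda a,k:cv2.resize(a,None,fx=k,fy=k,interpolation=cv2.INTER_CUBIC)
a=r(t[185:280,395:450],6);b=cv2.resize(r(s[200:260,320:395],6),(450,360));im=np.zeros((570,330+450,3),np.uint8);im[:,:330]=a;im[:360,330:]=b
cv2.imwrite("pics/rack.png",im)
E
```

```text
h+ [0.6321 0.2509 0.0706] 0.0014503573519835178
t+ [0.4862 0.2514 0.0708] 0.00034345758234574083
t- [0.4853 0.1477 0.0708] 0.0007203809235951707
bladeH [0.629  0.2004 0.1455] 0.0007852589833854504
bladeT [0.4873 0.1989 0.1469] 0.0032935246449119064
gripT [0.5314 0.1978 0.17  ] 0.0004943711838336462
gripH [0.5821 0.1988 0.171 ] 0.00020771416875811557
back [0.5582 0.1989 0.071 ] -0.3216805476344971 [0.6314 0.2503 0.071 ] [0.6303 0.1467 0.071 ] [0.486  0.2512 0.071 ] [0.485  0.1474 0.071 ]
rack [ 0.5347 -0.2183  0.03  ] -2.3939422345802965 0.16848339354393804 0.05068005763330087
```

View pics/rack.png

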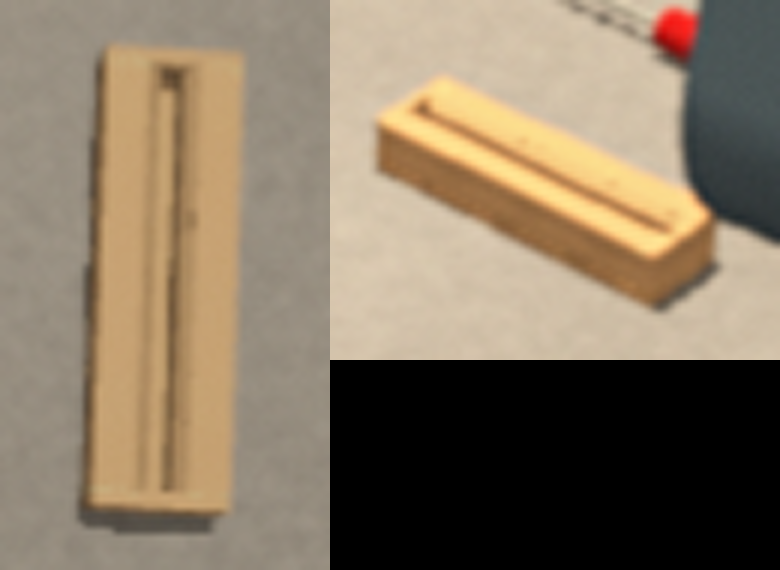

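The rack slot axis in the top crop runs (175.5,66) to (163,490). In the side crop the top face corners are (377,122), (447,77), (713,212) and (652,260).

```bash
python3 - <<'E'
from h import *
np.set_printoptions(precision=4,suppress=True)
T=lambda x,y:((x+.5)/6-.5+395,(y+.5)/6-.5+185)
S=lambda x,y:((x-330+.5)/6-.5+320,(y+.5)/6-.5+200)
for a,b in[((108,47),(377,122)),((243,52),(447,77)),((230,508),(713,212)),((92,500),(652,260))]:print("corner",*two(T(*a),S(*b)),onz("side",S(*b),.03),onz("top",T(*a),.03))
P=onz("top",T(175.5,66),.03);Q=onz("top",T(163,490),.03);d=P-Q
print("slot",(P+Q)/2,np.linalg.norm(d),np.degrees(np.arctan2(d[1],d[0])))
# check projection of TCP? tool yaw now
from scipy.spatial.transform import Rotation as R
o=probe_bus.get_obs();q=o["eef_rot"];M=R.from_quat(q[[1,2,3,0]]).as_matrix();print(M,o["eef_pos"])
g=np.array([.5567,.1985,.0])-o["eef_pos"];print("d in tool xy to grip",M.T@g)
E
```

```text
corner [ 0.6203 -0.1987  0.0281] 0.0004030564072077236 [ 0.6187 -0.1964  0.03  ] [ 0.6197 -0.1985  0.03  ]
corner [ 0.6178 -0.2486  0.0301] 0.002020181986279329 [ 0.617  -0.2493  0.03  ] [ 0.6186 -0.2481  0.03  ]
corner [ 0.4533 -0.2409  0.0266] 0.0021748288810389616 [ 0.4517 -0.2361  0.03  ] [ 0.4521 -0.2408  0.03  ]
corner [ 0.4548 -0.1917  0.0263] 0.00018449976238650497 [ 0.4522 -0.1874  0.03  ] [ 0.4544 -0.1912  0.03  ]
slot [ 0.5357 -0.22    0.03  ] 0.15485111003472427 -2.3826014763233583
[[ 0.9712  0.2384 -0.0001]
 [ 0.2384 -0.9712  0.0016]
 [ 0.0003 -0.0015 -1.    ]] [ 0.1371 -0.5579  0.2305]
d in tool xy to grip [ 0.5878 -0.6342  0.2316]
```

Call:
run_rows(ticks=[[0.588, -0.634, 0, 0, 0, 0.241, 1], [0.588, -0.634, 0, 0, 0, 0.241, 1], [0.588, -0.634, 0, 0, 0, 0.241, 1], [0.588, -0.634, 0, 0, 0, 0.241, 1], [0.588, -0.634, 0, 0, 0, 0.241, 1], [0.588, -0.634, 0, 0, 0, 0.241, 1], [0.588, -0.634, 0, 0, 0, 0.241, 1], [0.588, -0.634, 0, 0, 0, 0.241, 1], [0.588, -0.634, 0, 0, 0, 0.241, 1], [0.588, -0.634, 0, 0, 0, 0.241, 1]])

```text
time_s: 1.35
eef_pos: [0.4412, -0.01, 0.2314]
eef_rot: [0.0, 1.0, -0.0, 0.0]
wrist_force: [0.9, -1.7, 0.6]
opening: 1.005
grasp_force: 0.0
```

Call:
run_rows(ticks=[[0.1, -0.19, 0, 0, 0, 0, 0.7], [0.1, -0.19, 0, 0, 0, 0, 0.7], [0.1, -0.19, 0, 0, 0, 0, 0.7], [0.1, -0.19, 0, 0, 0, 0, 0.7], [0.1, -0.19, 0, 0, 0, 0, 0.7], [0.1, -0.19, 0, 0, 0, 0, 0.7], [0.1, -0.19, 0, 0, 0, 0, 0.7]])

```text
time_s: 2.22
eef_pos: [0.5403, 0.1768, 0.2313]
eef_rot: [0.0, 1.0, -0.001, -0.0]
wrist_force: [-0.7, 0.3, 0.5]
opening: 0.701
grasp_force: 0.0
```

```bash
python3 - <<'E'
from h import *
o=probe_bus.get_obs();print(o["eef_pos"],o["eef_rot"],o["q"])
E
```

```text
[0.5402932  0.17684407 0.23127268] [ 1.09693164e-04  9.99999667e-01 -7.94259889e-04 -1.49371428e-04] [ 1.07702714e-01  1.66648271e-01  1.62339993e+00 -1.90289365e-04
  1.35186520e+00  1.68012892e+00]
```

Call:
run_rows(ticks=[[0.0165, -0.0217, 0, 0, 0, 0, 0.7], [0.0165, -0.0217, 0.03, 0, 0, 0, 0.7], [0.0165, -0.0217, 0.06, 0, 0, 0, 0.7], [0.0165, -0.0217, 0.085, 0, 0, 0, 0.7], [0.0165, -0.0217, 0.085, 0, 0, 0, 0.7], [0.0165, -0.0217, 0.085, 0, 0, 0, 0.7]])

```text
time_s: 2.98
eef_pos: [0.5578, 0.1991, 0.1476]
eef_rot: [-0.0, 1.0, -0.001, 0.001]
wrist_force: [0.5, 0.8, 0.5]
opening: 0.7
grasp_force: 0.0
```

```bash
python3 - <<'E'
from h import *
t=cams.camera("top");s=cams.camera("side")
r=lambda a,k:cv2.convertScaleAbs(cv2.resize(a,None,fx=k,fy=k,interpolation=cv2.INTER_CUBIC),alpha=1.5)
a=r(t[160:260,180:260],5);b=r(s[230:320,190:280],5);im=np.zeros((500,800,3),np.uint8);im[:,:400]=a;im[:450,400:]=b[:,:400];cv2.imwrite("pics/g1.png",im)
E
```

```text
(no output)
```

View pics/g1.png

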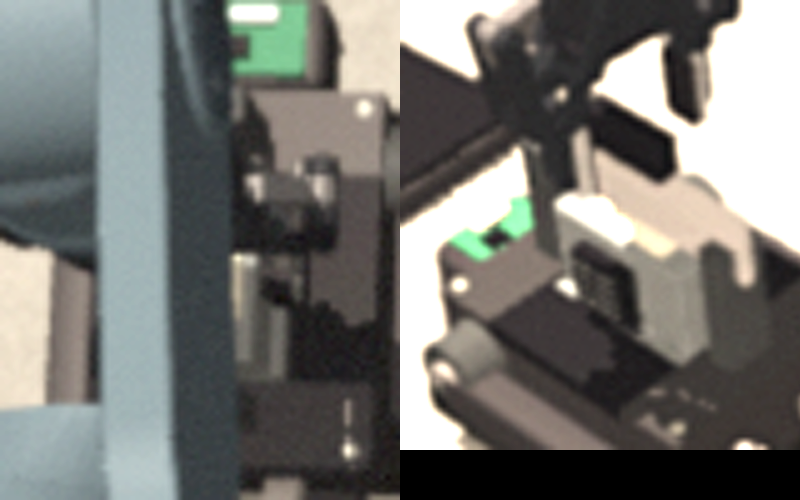

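The grip (crop (635,135)) sits between the two fingers, whose tips are at (585,190) and (690,115). Closing and lifting.

Call:
run_rows(ticks=[[0, 0, 0, 0, 0, 0, 0], [0, 0, 0, 0, 0, 0, 0], [0, 0, 0, 0, 0, 0, 0], [0, 0, 0, 0, 0, 0, 0], [0, 0, 0, 0, 0, 0, 0], [0, 0, -0.02, 0, 0, 0, 0], [0, 0, -0.05, 0, 0, 0, 0], [0, 0, -0.09, 0, 0, 0, 0], [0, 0, -0.09, 0, 0, 0, 0], [0, 0, -0.09, 0, 0, 0, 0]])

```text
time_s: 4.32
eef_pos: [0.5565, 0.1995, 0.2351]
eef_rot: [0.0, 1.0, -0.0, -0.001]
wrist_force: [0.0, 0.0, -1.4]
opening: 0.15
grasp_force: 58.5
```

```bash
python3 - <<'E'
from h import *
s=cams.camera("side")
r=lambda a,k:cv2.convertScaleAbs(cv2.resize(a,None,fx=k,fy=k,interpolation=cv2.INTER_CUBIC),alpha=1.5)
cv2.imwrite("pics/g2.png",r(s[180:300,180:300],5))
E
```

```text
(no output)
```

View pics/g2.png

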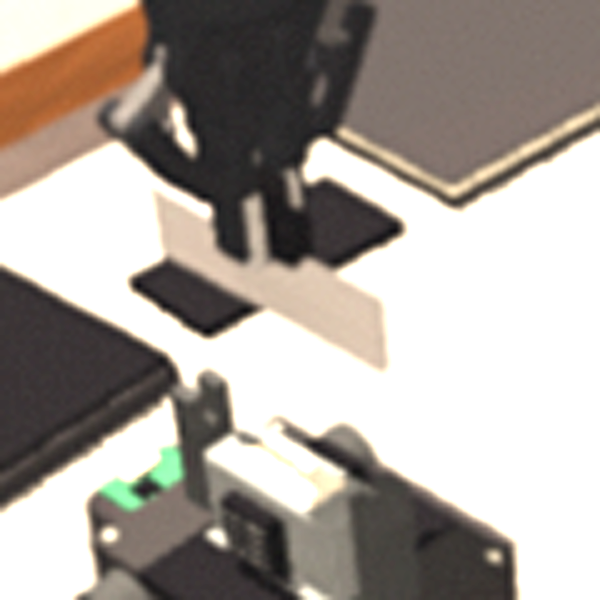

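The blade hangs level in the fingers: its corners are at (157,193), (384,298) and (384,368). I'll measure it relative to the TCP.

```bash
python3 - <<'E'
from h import *
S=lambda x,y:((x+.5)/5-.5+180,(y+.5)/5-.5+180)
o=probe_bus.get_obs();p=o["eef_pos"];print(p)
for x in[(157,193),(168,258),(384,298),(384,368)]:
    c,d=ray("side",S(*x));P=c+d*(.1995-c[1])/d[1];print(P-p,P)
E
```

```text
[0.55612337 0.19947347 0.23443201]
[6.94767352e-02 2.65264521e-05 1.69036997e-03] [0.6256001  0.1995     0.23612238]
[ 6.89159509e-02  2.65264521e-05 -3.25131113e-02] [0.62503932 0.1995     0.2019189 ]
[-7.19408902e-02  2.65264521e-05  1.00149230e-02] [0.48418248 0.1995     0.24444693]
[-6.77124887e-02  2.65264521e-05 -2.74560291e-02] [0.48841088 0.1995     0.20697598]
```

Call:
run_rows(ticks=[[-0.0205, 0.4188, 0, 0, 0, 0.043, 0], [-0.0205, 0.4188, 0, 0, 0, 0.043, 0], [-0.0205, 0.4188, 0, 0, 0, 0.043, 0], [-0.0205, 0.4188, 0, 0, 0, 0.043, 0], [-0.0205, 0.4188, 0, 0, 0, 0.043, 0], [-0.0205, 0.4188, 0, 0, 0, 0.043, 0], [-0.0205, 0.4188, 0, 0, 0, 0.043, 0], [-0.0205, 0.4188, 0, 0, 0, 0.043, 0], [-0.0205, 0.4188, 0, 0, 0, 0.043, 0], [-0.0205, 0.4188, 0, 0, 0, 0.043, 0]])

```text
time_s: 5.62
eef_pos: [0.5364, -0.2177, 0.2356]
eef_rot: [-0.0, 1.0, -0.021, -0.001]
wrist_force: [-0.0, -0.2, -0.2]
opening: 0.155
grasp_force: 58.8
```

Call:
run_rows(ticks=[[0, 0, 0.05, 0, 0, 0, 0], [0, 0, 0.1, 0, 0, 0, 0], [0, 0, 0.145, 0, 0, 0, 0], [0, 0, 0.145, 0, 0, 0, 0], [0, 0, 0.145, 0, 0, 0, 0], [0, 0, 0.145, 0, 0, 0, 0]])

```text
time_s: 6.38
eef_pos: [0.5383, -0.2199, 0.0941]
eef_rot: [0.001, 1.0, -0.021, 0.002]
wrist_force: [0.5, 0.2, 0.3]
opening: 0.153
grasp_force: 58.8
```

```bash
python3 - <<'E'
from h import *
o=probe_bus.get_obs();print(o["eef_pos"],o["eef_rot"])
t=cams.camera("top");s=cams.camera("side")
r=lambda a,k:cv2.convertScaleAbs(cv2.resize(a,None,fx=k,fy=k,interpolation=cv2.INTER_CUBIC),alpha=1.2)
im=np.zeros((500,800,3),np.uint8);im[:,:400]=r(t[180:280,390:470],5);im[:,400:]=r(s[165:265,315:395],5);cv2.imwrite("pics/r1.png",im)
E
```

```text
[ 0.53833463 -0.21991561  0.09407169] [ 0.00125406  0.99977003 -0.0213171   0.00197338]
```

View pics/r1.png

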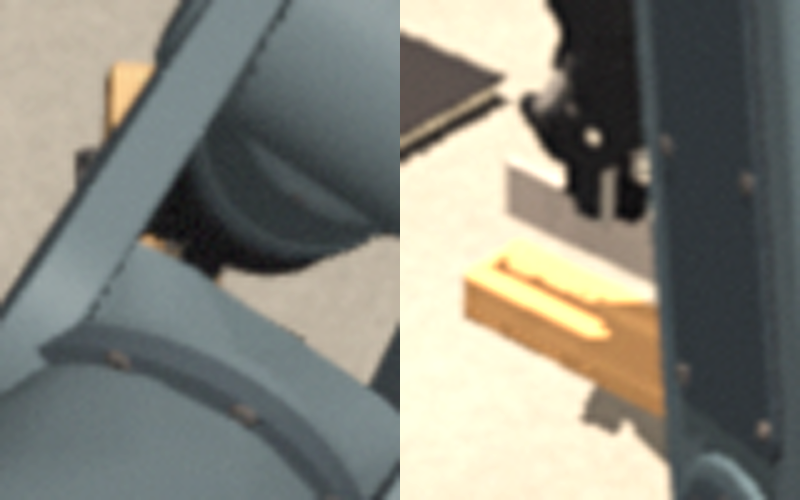

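The blade's far lower corner (507,207) lies directly above the slot's far end (502,262), so it is aligned. Going down.

```bash
python3 -c "
from bench import ctrl, cams, probe_bus, ticket
o=probe_bus.get_obs();print(o['eef_pos'],o['wrist_force'])"
```

```text
[ 0.53781339 -0.21981764  0.09346761] [ 0.02589621  1.14592158 -1.09150282]
```

Call:
run_rows(ticks=[[-0.002, 0, 0.015, 0, 0, 0, 0], [-0.002, 0, 0.025, 0, 0, 0, 0], [-0.002, 0, 0.033, 0, 0, 0, 0], [-0.002, 0, 0.04, 0, 0, 0, 0], [-0.002, 0, 0.045, 0, 0, 0, 0], [-0.002, 0, 0.045, 0, 0, 0, 0], [-0.002, 0, 0.045, 0, 0, 0, 0]])

```text
time_s: 7.35
eef_pos: [0.5348, -0.2192, 0.0465]
eef_rot: [0.0, 1.0, -0.022, 0.0]
wrist_force: [-0.1, -0.0, -0.9]
opening: 0.152
grasp_force: 58.8
```

```bash
python3 - <<'E'
from h import *
o=probe_bus.get_obs();print(o["eef_pos"],o["eef_rot"],o["wrist_force"],o["torque"])
E
```

```text
[ 0.53477814 -0.21920469  0.04654517] [ 1.26400100e-04  9.99766637e-01 -2.16013203e-02  1.97160161e-04] [-0.07451261 -0.03261801 -0.90067668] [-0.01867659 -0.02113122  0.00469157]
```

No contact force at 16 mm blade height, so it is inside the slot. Now the last few millimetres.

Call:
run_rows(ticks=[[0, 0, 0.004, 0, 0, 0, 0], [0, 0, 0.007, 0, 0, 0, 0], [0, 0, 0.0085, 0, 0, 0, 0], [0, 0, 0.0085, 0, 0, 0, 0], [0, 0, 0.0085, 0, 0, 0, 0]])

```text
time_s: 7.98
eef_pos: [0.5345, -0.219, 0.0379]
eef_rot: [-0.0, 1.0, -0.022, -0.0]
wrist_force: [-0.9, -0.0, 1.7]
opening: 0.148
grasp_force: 59.1
```

```bash
python3 - <<'E'
from h import *
o=probe_bus.get_obs();print(o["eef_pos"],o["wrist_force"],o["torque"])
E
```

```text
[ 0.53452357 -0.21903957  0.03785916] [-0.88951883 -0.01868548  1.73140198] [0.10313007 0.12212381 0.03054974]
```

Call:
run_rows(ticks=[[0, 0, 0, 0, 0, 0, 0.6], [0, 0, 0, 0, 0, 0, 0.6], [0, 0, 0, 0, 0, 0, 0.6], [0, 0, -0.03, 0, 0, 0, 0.6], [0, 0, -0.09, 0, 0, 0, 0.6], [0, 0, -0.15, 0, 0, 0, 0.6], [0, 0, -0.2, 0, 0, 0, 1], [0, 0, -0.2, 0, 0, 0, 1]])

```text
time_s: 8.98
eef_pos: [0.5371, -0.2206, 0.2435]
eef_rot: [0.003, 1.0, -0.022, 0.004]
wrist_force: [-0.7, -1.2, -0.1]
opening: 0.988
grasp_force: 0.0
```

Call:
run_rows(ticks=[[0, -0.3, 0, 0, 0, -0.043, 1], [0, -0.3, 0, 0, 0, -0.043, 1], [0, -0.3, 0, 0, 0, -0.043, 1], [0, -0.3, 0, 0, 0, -0.043, 1], [0, -0.3, 0, 0, 0, -0.043, 1], [0, -0.3, 0, 0, 0, -0.043, 1], [0, -0.3, 0, 0, 0, -0.043, 1]])

```text
time_s: 9.85
eef_pos: [0.547, 0.0805, 0.2368]
eef_rot: [0.0, 1.0, 0.0, -0.001]
wrist_force: [-0.2, -0.4, 0.1]
opening: 1.001
grasp_force: 0.0
```

```bash
python3 - <<'E'
from h import *
o=probe_bus.get_obs();print(o["eef_pos"],o["eef_rot"])
t=cams.camera("top");s=cams.camera("side")
r=lambda a,k:cv2.convertScaleAbs(cv2.resize(a,None,fx=k,fy=k,interpolation=cv2.INTER_CUBIC),alpha=1.2)
im=np.zeros((500,800,3),np.uint8);im[:,:400]=r(t[180:280,390:470],5);im[:,400:]=r(s[165:265,315:395],5);cv2.imwrite("pics/r2.png",im)
E
```

```text
[0.5470354  0.08047487 0.23675075] [ 1.94756330e-04  9.99999625e-01  2.47917519e-04 -8.06881130e-04]
```

View pics/r2.png

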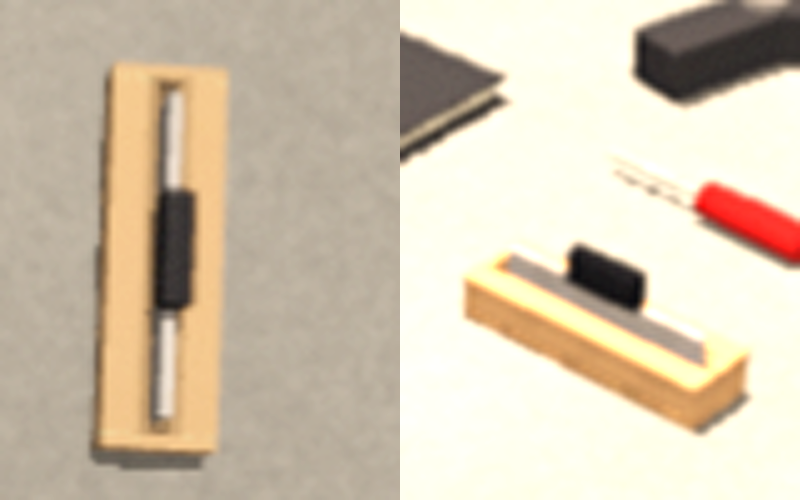

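The blade stands upright in the slot, evenly placed (top crop (175,88) to (163,420), grip at (176,248)). I'll check its height and look at the cassette, now uncovered.

```bash
python3 - <<'E'
from h import *
np.set_printoptions(precision=4,suppress=True)
print("grip top",two(((176.5)/5-.5+390,(248.5)/5-.5+180),((608.5-400)/5-.5+315,(264.5)/5-.5+165)))
t=cams.camera("top");s=cams.camera("side")
r=lambda a,k:cv2.convertScaleAbs(cv2.resize(a,None,fx=k,fy=k,interpolation=cv2.INTER_CUBIC),alpha=1.5)
im=np.zeros((500,800,3),np.uint8);im[:,:400]=r(t[160:260,190:270],5);im[:450,400:]=r(s[240:330,195:275],5);cv2.imwrite("pics/c1.png",im)
E
```

```text
grip top (array([ 0.5337, -0.2182,  0.063 ]), np.float64(0.0005158156141485643))
```

View pics/c1.png

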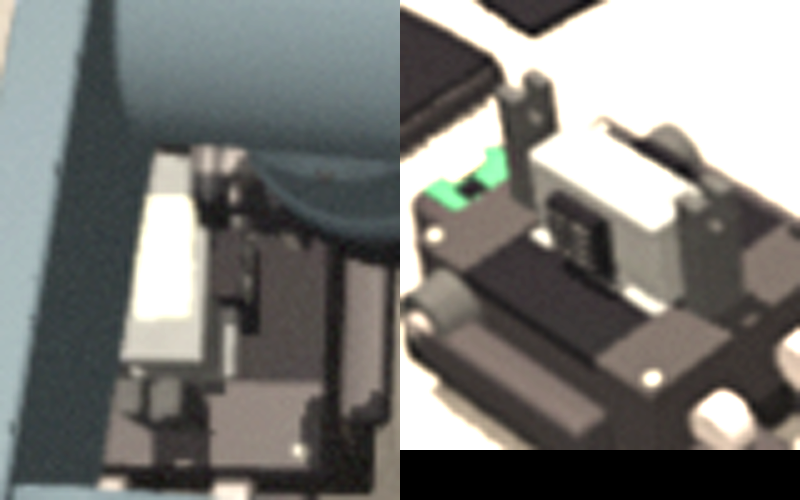

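The grip top at 63 mm confirms the blade is home. The cassette's top face corners are: top crop (121,359) and (203,363); side crop (655,235) for the near +y corner and (530,152) for the far +y corner.

```bash
python3 - <<'E'
from h import *
np.set_printoptions(precision=4,suppress=True)
T=lambda x,y:((x+.5)/5-.5+190,(y+.5)/5-.5+160)
S=lambda x,y:((x-400+.5)/5-.5+195,(y+.5)/5-.5+240)
print(two(T(121,359),S(655,236)));z=.114
a,b=onz("top",T(121,359),z),onz("top",T(203,363),z);f=onz("side",S(530,152),z);print(a,b,onz("side",S(655,236),z),f,"y mid",(a+b)[1]/2,"x mid",(a[0]+f[0])/2)
print("pad +y",[onz("side",S(*p),z) for p in[(549,192),(612,223)] for z in(.11,)])
o=probe_bus.get_obs();print(o["eef_pos"])
E
```

```text
(array([0.5166, 0.2158, 0.1106]), np.float64(0.00022702477004999508))
[0.5162 0.2152 0.114 ] [0.515 0.182 0.114] [0.5134 0.2183 0.114 ] [0.5993 0.2146 0.114 ] y mid 0.19858160792300608 x mid 0.5577518071269307
pad +y [array([0.5754, 0.225 , 0.11  ]), array([0.5379, 0.2214, 0.11  ])]
[0.5475 0.0793 0.2375]
```

Call:
run_rows(ticks=[[0.0107, -0.1192, 0, 0, 0, 0, 1], [0.0107, -0.1192, 0, 0, 0, 0, 1], [0.0107, -0.1192, 0, 0, 0, 0, 1], [0.0107, -0.1192, 0, 0, 0, 0, 1], [0.0107, -0.1192, 0, 0, 0, 0, 1]])

```text
time_s: 10.68
eef_pos: [0.5584, 0.1983, 0.2377]
eef_rot: [0.0, 1.0, -0.001, -0.0]
wrist_force: [-0.4, -0.0, -0.2]
opening: 1.001
grasp_force: 0.0
```

Call:
run_rows(ticks=[[0, 0, 0.05, 0, 0, 0, 1], [0, 0, 0.1, 0, 0, 0, 1], [0, 0, 0.12, 0, 0, 0, 1], [0, 0, 0.12, 0, 0, 0, 1], [0, 0, 0.12, 0, 0, 0, 1]])

```text
time_s: 11.3
eef_pos: [0.56, 0.1998, 0.1201]
eef_rot: [-0.0, 1.0, -0.0, 0.002]
wrist_force: [0.6, 1.3, 0.4]
opening: 0.998
grasp_force: 0.0
```

```bash
python3 -c "
from bench import ctrl, cams, probe_bus, ticket
cams.camera('top')
o=probe_bus.get_obs();print(o['eef_pos'],o['eef_rot'],o['wrist_force'])"
```

```text
[0.56005849 0.19991968 0.120283  ] [-2.98633081e-04  9.99997867e-01 -2.38724501e-04  2.02984108e-03] [ 0.86231416 -0.48930349  0.72530522]
```

Call:
run_rows(ticks=[[-0.001, 0.001, 0.02, 0, 0, 0, 1], [-0.001, 0.001, 0.035, 0, 0, 0, 1], [-0.001, 0.001, 0.042, 0, 0, 0, 1], [-0.001, 0.001, 0.042, 0, 0, 0, 1], [-0.001, 0.001, 0.042, 0, 0, 0, 1], [-0.001, 0.001, 0.042, 0, 0, 0, 1]])

```text
time_s: 12.1
eef_pos: [0.5577, 0.199, 0.0764]
eef_rot: [-0.0, 1.0, -0.0, 0.001]
wrist_force: [0.6, -0.2, 0.9]
opening: 0.998
grasp_force: 0.0
```

```bash
python3 -c "
from bench import ctrl, cams, probe_bus, ticket
o=probe_bus.get_obs();print(o['eef_pos'],o['eef_rot'],o['wrist_force'])"
```

```text
[0.55771975 0.19895695 0.07643987] [-9.81026796e-05  9.99999850e-01 -8.45305508e-05  5.33013889e-04] [ 0.64918336 -0.2068707   0.89411769]
```

Call:
run_rows(ticks=[[0, 0, 0, 0, 0, 0, 0], [0, 0, 0, 0, 0, 0, 0], [0, 0, 0, 0, 0, 0, 0], [0, 0, 0, 0, 0, 0, 0], [0, 0, 0, 0, 0, 0, 0], [0, 0, 0, 0, 0, 0, 0], [0, 0, 0, 0, 0, 0, 0], [0, 0, 0, 0, 0, 0, 0]])

```text
time_s: 13.1
eef_pos: [0.5582, 0.1998, 0.0784]
eef_rot: [-0.001, 1.0, -0.0, 0.001]
wrist_force: [-5.7, 2.8, 15.7]
opening: 0.46
grasp_force: 61.5
```

```bash
python3 -c "
from bench import ctrl, cams, probe_bus, ticket
o=probe_bus.get_obs();print(o['eef_pos'],o['eef_rot'],o['wrist_force'],o['torque'])"
```

```text
[0.55817639 0.19977444 0.07844622] [-6.25243079e-04  9.99999126e-01 -5.60269582e-06  1.16477934e-03] [-5.65351205  2.81127899 15.65095332] [ 0.17251043  0.95537891 -0.05919363]
```

The opening of 0.46 agrees with pinched catches, and the upward force comes from the fingers' forward swing. I'll relax it with a small rise, then lift gently while watching the force.

Call:
run_rows(ticks=[[0, 0, -0.002, 0, 0, 0, 0], [0, 0, -0.002, 0, 0, 0, 0]])

```text
time_s: 13.35
eef_pos: [0.5577, 0.1992, 0.0786]
eef_rot: [-0.0, 1.0, -0.0, 0.001]
wrist_force: [-0.8, 2.7, 5.8]
opening: 0.461
grasp_force: 62.1
```

Call:
run_rows(ticks=[[0, 0, -0.003, 0, 0, 0, 0], [0, 0, -0.006, 0, 0, 0, 0], [0, 0, -0.006, 0, 0, 0, 0]])

```text
time_s: 13.72
eef_pos: [0.5569, 0.1986, 0.0834]
eef_rot: [0.0, 1.0, -0.0, -0.0]
wrist_force: [-0.1, 0.1, -3.4]
opening: 0.452
grasp_force: 60.8
```

Free: only the weight (−3.4 N, about 0.35 kg) hangs on the wrist. Lifting straight up.

Call:
run_rows(ticks=[[0, 0, -0.015, 0, 0, 0, 0], [0, 0, -0.03, 0, 0, 0, 0], [0, 0, -0.045, 0, 0, 0, 0], [0, 0, -0.06, 0, 0, 0, 0], [0, 0, -0.075, 0, 0, 0, 0], [0, 0, -0.095, 0, 0, 0, 0], [0, 0, -0.115, 0, 0, 0, 0], [0, 0, -0.125, 0, 0, 0, 0], [0, 0, -0.125, 0, 0, 0, 0], [0, 0, -0.125, 0, 0, 0, 0]])

```text
time_s: 14.98
eef_pos: [0.5567, 0.1987, 0.2079]
eef_rot: [0.0, 1.0, -0.0, -0.001]
wrist_force: [0.5, -0.0, -3.2]
opening: 0.457
grasp_force: 61.4
```

Call:
run_rows(ticks=[[0, 0, 0, 0, 0, 0, 0], [0, 0, 0, 0, 0, 0, 0], [0, 0, 0, 0, 0, 0, 0]])

```text
time_s: 15.35
eef_pos: [0.5571, 0.1988, 0.2085]
eef_rot: [0.0, 1.0, -0.0, -0.0]
wrist_force: [-0.4, -0.1, -4.2]
opening: 0.455
grasp_force: 61.4
```

```bash
python3 - <<'E'
from h import *
np.set_printoptions(precision=4,suppress=True)
s=cams.camera("side");t=cams.camera("top");o=probe_bus.get_obs();p=o["eef_pos"];print(p,o["wrist_force"],o["torque"])
# cassette body: compare with start side picture; grey-lit region below fingers
s0=cv2.imread("pics/side0.png")
for z in(.235,.145):print("expected corner px, +y -x at z",z,proj("side",[.516,.2145,z]),"+y +x",proj("side",[.6,.2145,z]))
h=cv2.cvtColor(s,cv2.COLOR_BGR2HSV);d=cv2.absdiff(s,s0).max(2)
m=((h[...,1]<70)&(h[...,2]>70)&(h[...,2]<256)&(d>25)).astype(np.uint8);m[:,:190]=0;m[:,330:]=0;m[:150]=0;m[330:]=0
for c in cv2.findContours(m,0,2)[0]:
    if cv2.contourArea(c)>40:print(cv2.contourArea(c),cv2.boundingRect(c),cv2.approxPolyDP(c,2,True)[:,0].tolist())
cv2.imwrite("pics/last.png",s)
E
```

```text
[0.5572 0.1988 0.2087] [-0.1604  0.0461 -3.6936] [ 0.0295 -0.0055  0.0394]
expected corner px, +y -x at z 0.235 [240.5313 240.5177] +y +x [213.5036 225.8418]
expected corner px, +y -x at z 0.145 [244.6696 274.488 ] +y +x [218.729  259.1272]
47.0 (254, 318, 11, 12) [[254, 321], [254, 326], [264, 328], [261, 329], [257, 325], [262, 324], [260, 318]]
47.0 (271, 305, 11, 10) [[281, 308], [275, 305], [271, 310], [272, 314]]
697.5 (190, 259, 28, 71) [[213, 259], [190, 275], [190, 329], [217, 329], [201, 318], [195, 309], [195, 304], [200, 304], [194, 303], [199, 296], [197, 280], [215, 268]]
9106.0 (190, 189, 140, 141) [[329, 329], [329, 229], [326, 225], [329, 218], [329, 189], [271, 222], [253, 212], [249, 214], [250, 218], [261, 225], [253, 230], [252, 239], [250, 230], [244, 226], [245, 221], [243, 2
[... 344 characters left out ...]
4, 258], [226, 254], [227, 258], [244, 266], [237, 266], [242, 271], [238, 272], [231, 267], [228, 269], [229, 266], [219, 259], [222, 264], [226, 264], [229, 276], [247, 270], [260, 274], [283, 289], [283, 300], [290, 305], [291, 310], [297, 311], [297, 314], [311, 322], [315, 329]]
149.5 (208, 165, 34, 11) [[241, 166], [226, 170], [208, 169], [214, 174], [227, 175], [238, 171]]
621.5 (292, 150, 38, 28) [[292, 158], [293, 162], [329, 177], [329, 150], [309, 150]]
439.5 (200, 150, 45, 17) [[200, 151], [206, 166], [205, 160], [226, 163], [239, 158], [242, 153], [244, 156], [243, 150]]
341.5 (190, 150, 14, 37) [[197, 150], [190, 152], [190, 186], [203, 180], [203, 175], [196, 173], [203, 168]]
```

The lower edge seen in the side picture, about (219,259) to (242,271), matches a level cassette at z ≈ 0.147. The weight is steady, and the catches must be in or it could not have risen. Handing in.

```bash
python3 -c "
from bench import ctrl, cams, probe_bus, ticket
print(ticket.hand_in())"
```

```text
the job is handed in; nothing more can be done
None
```

I handed the job in at about 15.5 s, but the hand-in gave no verdict. The blade stands fully home in the rack's slot, let go. The cassette is held up level with its catches pinched, its underside about 7–8 cm above the robot's back, and no move went near the screwdriver, servo or jar.

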